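# Level the board platform with a wedge

### The arm

A 7-joint arm with a two-finger parallel gripper is mounted at the origin on the work surface. World frame = base frame: x ahead of the robot, y to its left, z up, the work surface at z = 0. Lengths are in m, angles in rad, forces in N, time in s.
With the tool pointing down it reaches from about 0.425 to 0.8 m from the base axis. Payload 8.3 kg.
Tool frame: the origin (TCP) lies on the centre line of the jaws, within the pads' length; the fingertips stand 25 mm ahead of it and the grasp point (between the pads) lies 6 mm ahead of it; x points along the fingers, y is the direction in which the jaws open and shut, and the axes are right-handed (so a half turn about x gives the same grasp; the last joint's range is limited). The gripper opens to 85 mm and grips with 20 to 120 N. Pads are 22 mm wide; open, the fingers measure 114 mm over their backs; the gripper's body (76 mm by 85 mm) begins 54 mm behind the grasp point. The pads swing forward as they close: fully open they stand 13 mm farther back than shut.
Start: joints at [1.056, 0.383, 0.016, 1.37, -0.006, 1.388, -0.046], TCP at [0.273, -0.562, 0.256] pointing down, gripper open.
Joint ranges: [-2.95, 2.95], [-0.25, 2.06], [-1.52, 1.56], [0.18, 2.33], [-1.44, 4.58], [0.02, 2.06], [-3.01, 3.01]. Speed limits (rad/s): [2.39, 2.39, 3.01, 3.01, 3.14, 3.14, 3.14].

### API

Orientations are given as a unit quaternion [x, y, z, w].
In Python, from rig import robot gives the robot as it stands. The module is installed in compiled form; this text tells all that it offers.
- The arm moves only by the shell command python3 -m inch 'ROWS'. ROWS is JSON, a list of rows, each an object of numbers: "ax", "ay", "az": the turn, a rotation vector about the tool's x, y, z in degrees; "tx", "ty", "tz": the shift along the tool's x, y, z in cm; "hand": the finger opening in cm, from 0 to 8.54. A call has 1 to 5 rows; each row shifts and turns the commanded pose from where the row before left it, along the tool's axes as they then stand; what a row does not reach is not made up. A row lasts 1/8 s, in which the tool goes at most 62.5 mm and 10.7 degrees, less where a joint would pass 70% of its speed; a pose out of reach is approached as far as the arm can. A call with a gripper value outside its range is refused whole. The fingers move at their own pace and stop on an object; the grip force is fixed at half the most. Time passes only in rows, so rows that do not move let the fingers close. It gives the time, the measured TCP pose, the force and the opening at its end, in the units of the state.
- robot.read_state(): the state, without advancing time (a new reading comes with each control period).
- robot.snapshot(name): name is "scene" or "top"; returns the picture (400x640x3 uint8, red, green, blue); there is no depth.
- robot.calibration(name): a dict with "fx", "fy", "cx", "cy" (pixels), "rvec" (rotation vector, rad) and "tvec" (3), from world to camera coordinates, as OpenCV has them. Camera axes: x right, y down, z forward; pixel columns grow to the right and rows downward; lengths in m; the calibration is good to about 2 mm. A picture is of the moment at which its call begins. calibration takes no time and is no camera call.
- robot.sign_off(): hands the job in, once; it reports no verdict.
The state is a dict: "t": time; "joints": joint angles; "dq": joint speeds; "tau": joint torques, N m; "position": TCP position; "orientation": TCP orientation; "force": force on the tool from outside, world axes, zero at the start; "ft_torque": the same for the moment, N m; "opening": finger opening in m.
Only numpy, scipy, OpenCV 4.12 (cv2) and the standard library are available. Lean on these libraries where they do the work, as an engineer would, in place of code of your own. Each camera call takes 0.05 s, during which the arm holds its last target.

### The job

The platform that carries the circuit board has one low corner, the one nearest the robot. Push the long, thick wedge thin end first under that corner until the bubble of the level on the platform sits between its two lines, then let go and leave the wedge there. Leave the small thin wedge where it lies.

Things in the scene. Friction and masses are not known exactly. Their poses are not given: they have to be found in the camera images.
- platform: Aluminium plate 220 mm square, 8 thick, with circuit board and grey level (top 52 up). Origin: 17 mm under the underside of the low corner's tip (6 mm below the bench at the start, on it when level); x runs along the diagonal to the high corner. The plate tips about a line along y at x = 156 mm, cannot slide. The corner bears down about 2 N; pushing the wedge in takes up to 10 N.
- wedge: Long thick wooden wedge lying flat, 130 x 36 mm, about 60 g. Origin: centre of underside; x points to the thin end, z up. 3 mm thick at x = +65 mm, rising evenly to 23 mm at x = -35 (17 mm at x = -5); from there to x = -65 a flat-topped heel 23 thick, to grip across the 36 mm width. Friction holds it where it is left under the corner.
- thin_wedge: Small thin wooden wedge lying flat, 80 x 36 mm, rising from 2 mm at the thin end (x = +40 mm) to only 8 mm at the other: too thin to reach the corner. Origin: centre of underside, x to the thin end.
- bubble (a joint): Level reading: distance (m) of the middle of the pale 24 mm bubble from the vial's middle, along the platform's x. About +0.019 at the start, 0 when level, negative when the corner is too high; falls 5 mm for each 1.55 mm the corner rises. Within +-0.007 the bubble lies between the two black lines, 38 mm apart.

How it is judged:
At the end, for the whole second after the job is handed in: The bubble is within 7 mm of the vial's middle (between its lines). The wedge rests flat on the bench (within 6 degrees), bearing the low corner: its middle within 50 mm to either side of the platform's diagonal and at most 45 mm further in than the corner (value of joint bubble between -0.007 and 0.007 m and contact force between wedge and platform above 0.5 N and x of wedge in the frame of platform below 0.045 m and y of wedge in the frame of platform between -0.05 and 0.05 m and angle between wedge's own z axis and vertical below 0.1 rad and linear speed of wedge below 0.01 m/s); the robot touches nothing.
It fails at once if the small thin wedge is moved by more than 30 mm (distance of thin_wedge from where it was at the start of the episode above 0.03 m).
It also fails if it takes over 38 s, if anything falls off the work surface, if the arm or the gripper's body presses on something with over 40 N, if the wrist force passes 120 N, or if a joint passes its speed limit or range.

## Working session

There is one attempt and no reset: what is moved stays moved. The work goes in short steps, Python scripts to look and compute and a shell command to move; the robot and the scene stay as the last step left them, time stands still between calls to the robot, and variables do not carry over. Pictures are saved under pics/ and viewed, and the job is handed in when it is done.

```bash
mkdir -p pics
python3 - <<'E'
from rig import robot
import cv2
s=robot.read_state(); print(s)
for n in("scene","top"):
    im=robot.snapshot(n); cv2.imwrite(f"pics/{n}0.png",im[:,:,::-1]); print(robot.calibration(n))
E
```

```text
{'t': 0.0, 'joints': array([ 1.05611043,  0.38424488,  0.0163767 ,  1.37116012, -0.00631222,
        1.38820506, -0.04652522]), 'dq': array([-0.0006489 ,  0.00193305, -0.00060903, -0.00023795, -0.00179773,
       -0.00221751,  0.00081866]), 'tau': array([-9.41549333e-04, -6.27594566e+01,  8.43740143e-01, -3.71838105e+01,
        1.64740020e-02,  1.39712321e-02, -2.14232216e-05]), 'position': array([ 0.27269305, -0.56186387,  0.25527195]), 'orientation': array([-0.68897479, -0.1590632 ,  0.68930395, -0.1577108 ]), 'force': array([-0.45456754, -0.01068626, -0.34391429]), 'ft_torque': array([-0.04729107, -0.01851091,  0.07615195]), 'opening': 0.0852704217505666}
{'fx': 428.1112667455576, 'fy': 428.1112667455576, 'cx': 316.8262143784501, 'cy': 206.4348916225951, 'rvec': array([ 0.74421482,  2.55931723, -1.13349304]), 'tvec': array([ 0.46332267, -0.16339395,  1.06717968])}
{'fx': 507.92613716970874, 'fy': 507.92613716970874, 'cx': 314.18481511481747, 'cy': 205.221048892864, 'rvec': array([ 2.1059982 , -2.12644195,  0.16907036]), 'tvec': array([0.01228736, 0.53208031, 0.96913242])}
```

View pics/scene0.png

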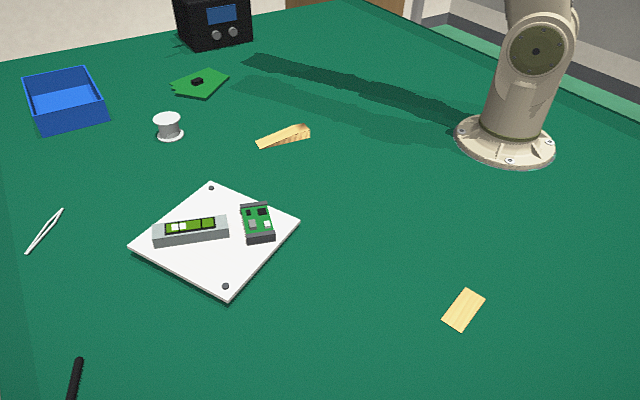

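View pics/top0.png

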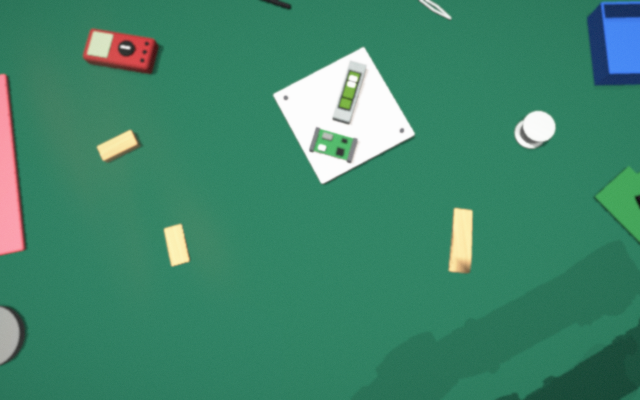

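The top view shows the platform's low corner at about (323,183) and its high corner at (364,48). The long wedge runs from (462,209), its thin end, to (459,272), its heel. The thin wedge is at (177,245). Next I'll convert these to world positions.

```bash
cat > h.py <<'E'
import numpy as np, cv2
from rig import robot
from scipy.spatial.transform import Rotation as R
def ray(n,p,z):
    c=robot.calibration(n);K=np.array([[c['fx'],0,c['cx']],[0,c['fy'],c['cy']],[0,0,1]])
    M=cv2.Rodrigues(c['rvec'])[0];o=-M.T@c['tvec'];d=M.T@np.linalg.inv(K)@np.array([*p,1.])
    return o+d*(z-o[2])/d[2]
def proj(n,P):
    c=robot.calibration(n);K=np.array([[c['fx'],0,c['cx']],[0,c['fy'],c['cy']],[0,0,1]])
    return cv2.projectPoints(np.array(P,float).reshape(-1,3),c['rvec'],c['tvec'],K,None)[0].reshape(-1,2)
def wood(im):
    h=cv2.cvtColor(im,cv2.COLOR_RGB2HSV)
    return cv2.inRange(h,(8,50,120),(30,255,255))
def white(im):
    h=cv2.cvtColor(im,cv2.COLOR_RGB2HSV)
    return cv2.inRange(h,(0,0,190),(180,40,255))
def blobs(m,a=200):
    return [c for c in cv2.findContours(m,cv2.RETR_EXTERNAL,cv2.CHAIN_APPROX_NONE)[0] if cv2.contourArea(c)>a]
E
python3 - <<'E'
from h import *
np.set_printoptions(precision=4,suppress=True)
for n in("top","scene"):
    im=cv2.imread(f"pics/{n}0.png")[:,:,::-1].copy()
    for nm,f,z in(("wood",wood,0.01),("white",white,0.02)):
        for c in blobs(f(im)):
            q=cv2.approxPolyDP(c,0.04*cv2.arcLength(c,True),True).reshape(-1,2)
            print(n,nm,cv2.contourArea(c),q.tolist(),[ray(n,p,z)[:2].round(3).tolist() for p in q], cv2.minAreaRect(c))
im=cv2.imread("pics/top0.png"); 
cv2.imwrite("pics/top0z.png",cv2.resize(im[190:290,410:510],None,fx=6,fy=6,interpolation=cv2.INTER_CUBIC))
im=cv2.imread("pics/scene0.png"); 
cv2.imwrite("pics/scene0z.png",cv2.resize(im[90:310,120:340],None,fx=2.7,fy=2.7,interpolation=cv2.INTER_CUBIC))
print(R.from_quat(robot.read_state()['orientation']).as_matrix())
E
```

```text
top wood 675.5 [[180, 224], [164, 229], [172, 265], [189, 260]] [[0.503, 0.287], [0.493, 0.32], [0.418, 0.3], [0.428, 0.266]] ((176.24436950683594, 244.55899047851562), (38.82574462890625, 19.262964248657227), 77.00537872314453)
top wood 1183.0 [[455, 208], [449, 270], [464, 272], [471, 211]] [[0.53, -0.283], [0.403, -0.264], [0.399, -0.293], [0.523, -0.315]] ((461.6053466796875, 240.13662719726562), (21.411958694458008, 63.430274963378906), 4.864514350891113)
top wood 624.0 [[133, 133], [99, 145], [102, 159], [135, 146]] [[0.702, 0.397], [0.676, 0.469], [0.645, 0.461], [0.673, 0.391]] ((117.20001220703125, 145.40000915527344), (16.994115829467773, 39.35479736328125), 63.43495178222656)
top white 860.0 [[546, 113], [517, 125], [522, 145], [534, 146], [520, 137], [522, 124], [532, 139], [552, 135]] [[0.729, -0.483], [0.704, -0.42], [0.66, -0.427], [0.658, -0.451], [0.677, -0.424], [0.706, -0.431], [0.673, -0.449], [0.681, -0.491]] ((535.0000610351562, 129.50001525878906), (31.819805145263672, 40.305084228515625), 45.0)
top white 10483.5 [[363, 47], [273, 95], [321, 182], [413, 134]] [
[... 1978 characters left out ...]
 [0.687, -0.472], [0.665, -0.476]] ((166.0, 117.5), (13.0, 26.0), 90.0)
scene white 359.5 [[422, 17], [448, 11], [450, 0], [425, 0]] [[-0.417, -0.738], [-0.56, -0.739], [-0.675, -0.839], [-0.58, -0.893]] ((436.0, 8.5), (17.0, 28.0), 90.0)
scene white 372.0 [[250, 0], [252, 14], [284, 8], [284, 0]] [[0.072, -1.264], [0.143, -1.101], [-0.001, -1.102], [-0.053, -1.193]] ((267.0, 7.0), (14.0, 34.0), 90.0)
scene white 7729.0 [[0, 61], [174, 29], [170, 0], [0, 0]] [[1.005, -1.098], [0.458, -1.095], [0.36, -1.428], [0.956, -1.766]] ((87.49998474121094, 30.499996185302734), (174.99996948242188, 60.99999237060547), 0.0)
[[-0.0008  0.4366 -0.8996]
 [ 0.0016 -0.8996 -0.4366]
 [-1.     -0.0018  0.    ]]
```

View pics/top0z.png

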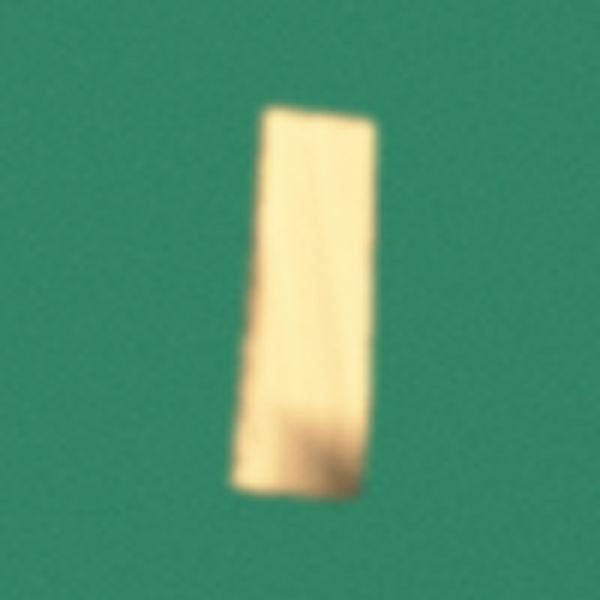

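View pics/scene0z.png

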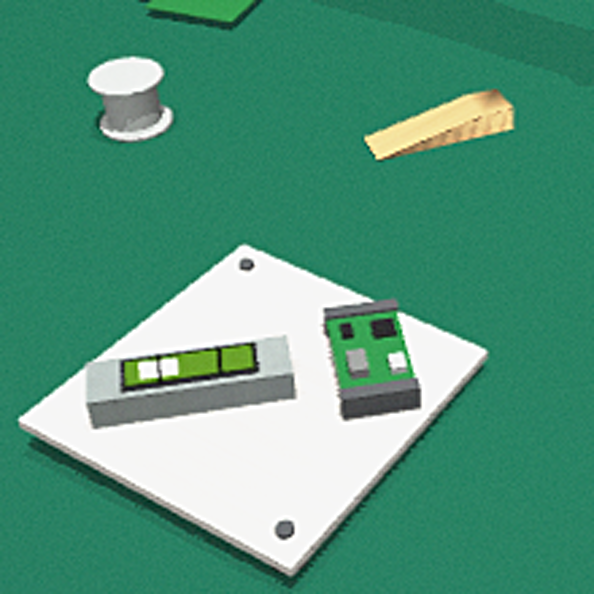

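Run:
```python
from h import *
np.set_printoptions(precision=4,suppress=True)
a=ray("top",(453.8,207.8),.0015);b=ray("top",(472.8,210),.003)
c=ray("top",(448.7,271.3),0);d=ray("top",(470,272.5),.023)
print(a,b,c,d)
t=(a+b)/2;h=(c+d)/2
print(t,h,np.linalg.norm(t[:2]-h[:2]),np.linalg.norm(a-b),np.linalg.norm(c-d))
u=(t-h)[:2];print("yaw",np.degrees(np.arctan2(u[1],u[0])), "ctr",(t+h)/2)
for e in((a-c),(b-d)):print(np.degrees(np.arctan2(e[1],e[0])))
# scene: tip corners and heel top corners
for p,z in(((255,143),.003),((262,148.5),.0),((309.5,126.5),.023),((297,123.5),.023),((310,137.5),0)): print(ray("scene",p,z))
L=np.array([ray("top",(321.5,183),.019),ray("scene",(299.5,220.5),.019)])
H=np.array([ray("top",(363.5,47),.031),ray("scene",(127,245),.031)])
S1=np.array([ray("top",(273.5,95),.025),ray("scene",(227.5,300),.025)])
S2=np.array([ray("top",(413.5,134),.025),ray("scene",(209.5,181),.025)])
for q in(L,H,S1,S2):print(q)
for i in(0,1):
  v=H[i]-L[i];w=S2[i]-S1[i];print(np.degrees(np.arctan2(v[1],v[0])),np.degrees(np.arctan2(w[0],-w[1])),np.linalg.norm(v))
```

```text
[ 0.5319 -0.2826  0.0015] [ 0.5266 -0.3212  0.003 ] [ 0.4008 -0.2652  0.    ] [ 0.397  -0.3017  0.023 ]
[ 0.5293 -0.3019  0.0022] [ 0.3989 -0.2834  0.0115] 0.13165025654668203 0.03895350171462945 0.04336723339191461
yaw -8.048514226791626 ctr [ 0.4641 -0.2927  0.0069]
-7.576130233119546
-8.525112373231329
[ 0.531  -0.3081  0.003 ]
[ 0.5255 -0.2824  0.    ]
[ 0.3956 -0.2757  0.023 ]
[ 0.4148 -0.3039  0.023 ]
[ 0.4019 -0.2632  0.    ]
[[ 0.5844 -0.0078  0.019 ]
 [ 0.588  -0.005   0.019 ]]
[[ 0.8811 -0.1015  0.031 ]
 [ 0.8808 -0.0999  0.031 ]]
[[0.7773 0.0929 0.025 ]
 [0.7796 0.0947 0.025 ]]
[[ 0.6857 -0.2016  0.025 ]
 [ 0.6887 -0.1998  0.025 ]]
-17.527547734319434 -17.271722138340166 0.3114306344484798
-17.955773147718716 -17.16821894112643 0.3080789093491634
```

```bash
python3 -m inch '[{"ax":8.5,"tx":3},{"ax":8.5,"tx":3},{"ax":8.5,"tx":3},{"ax":8.4,"tx":3},{"hand":8.5}]'
cat >> h.py <<'E'
def todo(xy,z,yaw):
    s=robot.read_state();M=R.from_quat(s['orientation']).as_matrix();p=s['position']
    y=np.degrees(np.arctan2(-M[1,2],-M[0,2]))
    d=M.T@(np.array([*xy,z])-p)*100
    print("t",round(s['t'],2),"pos",p.round(4),"heading",y.round(2),"down",M[:,0].round(3),"F",s['force'].round(1),"open",round(s['opening'],4))
    print("need ax %.1f  tx %.2f ty %.2f tz %.2f"%(-(yaw-y),*d))
E
python3 -c "
from h import *
todo((.4145,-.285),.10,-8)"
```

```text
t 0.1 pos [ 0.2727 -0.5619  0.2554] heading 25.89 down [-0.001  0.002 -1.   ] F [-0.3 -0.   0.3] open 0.0852
need ax 33.9  tx 15.57 ty -18.69 tz -24.84$[0]: bad value
```

```bash
python3 -m inch '[{"ax":8.5,"ay":0,"az":0,"tx":3,"ty":0,"tz":0,"hand":8.5}]'; python3 -m inch --help | head
```

```text
t: 0.22
position: [0.2734, -0.5634, 0.2279]
orientation: [0.7, 0.105, -0.699, 0.107]
force: [0.0, 0.4, -1.4]
opening: 0.0851invalid input: not JSON, or not a number
```

```bash
python3 -m inch '[{"ax":8.5,"ay":0,"az":0,"tx":3,"ty":0,"tz":0,"hand":8.5},{"ax":8.5,"ay":0,"az":0,"tx":3,"ty":0,"tz":0,"hand":8.5},{"ax":8.4,"ay":0,"az":0,"tx":3,"ty":0,"tz":0,"hand":8.5},{"ax":0,"ay":0,"az":0,"tx":0,"ty":0,"tz":0,"hand":8.5}]'
python3 -c "
from h import *
todo((.4145,-.285),.10,-8)"
```

```text
t: 0.72
position: [0.272, -0.5604, 0.1333]
orientation: [-0.704, 0.047, 0.707, 0.051]
force: [1.0, 0.2, 0.5]
opening: 0.0848
t 0.72 pos [ 0.272  -0.5604  0.1333] heading -7.95 down [-0.003  0.005 -1.   ] F [1.  0.2 0.5] open 0.0848
need ax 0.1  tx 3.43 ty -29.22 tz -10.32
```

```bash
python3 -m inch '[{"ax":0,"ay":0,"az":0,"tx":0.5,"ty":-5,"tz":-1.7,"hand":8.5},{"ax":0,"ay":0,"az":0,"tx":0.5,"ty":-5,"tz":-1.7,"hand":8.5},{"ax":0,"ay":0,"az":0,"tx":0.5,"ty":-5,"tz":-1.7,"hand":8.5},{"ax":0,"ay":0,"az":0,"tx":0.5,"ty":-5,"tz":-1.7,"hand":8.5},{"ax":0,"ay":0,"az":0,"tx":0.5,"ty":-5,"tz":-1.7,"hand":8.5}]'
python3 -m inch '[{"ax":0,"ay":0,"az":0,"tx":0.5,"ty":-4.2,"tz":-1.7,"hand":8.5},{"ax":0,"ay":0,"az":0,"tx":0,"ty":0,"tz":0,"hand":8.5},{"ax":0,"ay":0,"az":0,"tx":0,"ty":0,"tz":0,"hand":8.5}]'
python3 - <<'E'
from h import *
todo((.4145,-.285),.027,-8)
for n in("scene","top"):
    im=robot.snapshot(n); cv2.imwrite(f"pics/{n}1.png",im[:,:,::-1])
E
```

```text
t: 1.35
position: [0.3933, -0.3256, 0.1131]
orientation: [0.706, -0.049, -0.705, -0.047]
force: [0.5, -0.6, -0.0]
opening: 0.0849
t: 1.72
position: [0.4149, -0.2883, 0.1075]
orientation: [0.706, -0.049, -0.705, -0.048]
force: [-0.1, -1.1, -0.5]
opening: 0.0849
t 1.73 pos [ 0.4149 -0.2883  0.1075] heading -7.9 down [ 0.001 -0.001 -1.   ] F [-0.1 -1.1 -0.5] open 0.0849
need ax 0.1  tx 8.05 ty -0.33 tz 0.10
```

View pics/scene1.png

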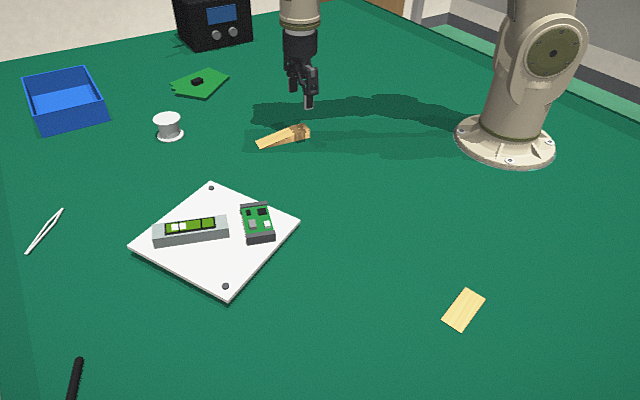

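View pics/top1.png

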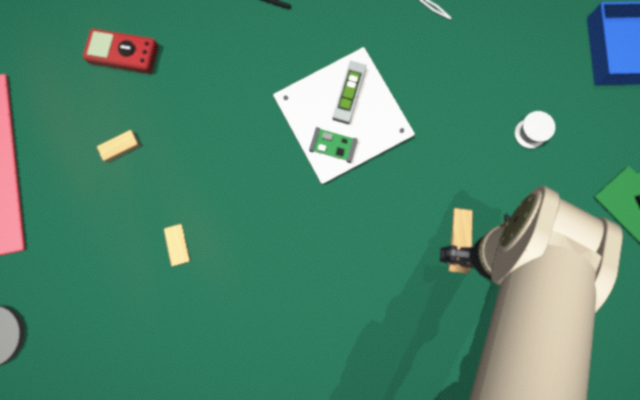

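The scene view shows the gripper over the heel at about (302,105), and the wedge hasn't moved. I'll descend now and close.

```bash
python3 -m inch '[{"ax":0,"ay":0,"az":0,"tx":3,"ty":-0.3,"tz":0.1,"hand":8.5},{"ax":0,"ay":0,"az":0,"tx":3,"ty":0,"tz":0,"hand":8.5},{"ax":0,"ay":0,"az":0,"tx":2,"ty":0,"tz":0,"hand":8.5},{"ax":0,"ay":0,"az":0,"tx":0,"ty":0,"tz":0,"hand":8.5},{"ax":0,"ay":0,"az":0,"tx":0,"ty":0,"tz":0,"hand":8.5}]'
python3 -c "
from h import *
todo((.4145,-.285),.027,-8)"
python3 -m inch '[{"ax":0,"ay":0,"az":0,"tx":0,"ty":0,"tz":0,"hand":2.5},{"ax":0,"ay":0,"az":0,"tx":0,"ty":0,"tz":0,"hand":2.5},{"ax":0,"ay":0,"az":0,"tx":0,"ty":0,"tz":0,"hand":2.5},{"ax":0,"ay":0,"az":0,"tx":0,"ty":0,"tz":0,"hand":2.5},{"ax":0,"ay":0,"az":0,"tx":0,"ty":0,"tz":0,"hand":2.5}]'
python3 -c "
from h import *
todo((.4145,-.285),.027,-8)"
```

```text
t: 2.45
position: [0.4142, -0.2853, 0.0272]
orientation: [0.706, -0.05, -0.705, -0.049]
force: [0.3, -0.5, 0.2]
opening: 0.0847
t 2.45 pos [ 0.4142 -0.2853  0.0272] heading -8.07 down [ 0.001 -0.001 -1.   ] F [ 0.3 -0.5  0.2] open 0.0847
need ax -0.1  tx 0.02 ty -0.03 tz -0.02
t: 3.08
position: [0.4145, -0.2845, 0.0271]
orientation: [0.706, -0.05, -0.705, -0.049]
force: [-0.3, 0.4, 6.0]
opening: 0.0352
t 3.08 pos [ 0.4145 -0.2845  0.0271] heading -8.01 down [ 0.001 -0.001 -1.   ] F [-0.3  0.4  6. ] open 0.0352
need ax -0.0  tx 0.01 ty 0.05 tz -0.01
```

```bash
python3 -m inch '[{"ax":0,"ay":0,"az":0,"tx":-1.5,"ty":0,"tz":0,"hand":2.5},{"ax":0,"ay":0,"az":0,"tx":-1.5,"ty":0,"tz":0,"hand":2.5},{"ax":0,"ay":0,"az":0,"tx":0,"ty":0,"tz":0,"hand":2.5}]'
python3 - <<'E'
from h import *
todo((.4475,.0366),.057,-17.3)
for n in("scene",):
    im=robot.snapshot(n); cv2.imwrite(f"pics/{n}2.png",cv2.resize(im[60:200,200:400,::-1],None,fx=4,fy=4))
E
```

```text
t: 3.45
position: [0.4151, -0.2849, 0.0582]
orientation: [0.706, -0.05, -0.704, -0.049]
force: [0.1, 0.4, -0.0]
opening: 0.0347
t 3.45 pos [ 0.4151 -0.2849  0.0582] heading -8.01 down [ 0.003 -0.002 -1.   ] F [ 0.1  0.4 -0. ] open 0.0347
need ax 9.3  tx 0.07 ty -32.28 tz 1.27
```

View pics/scene2.png

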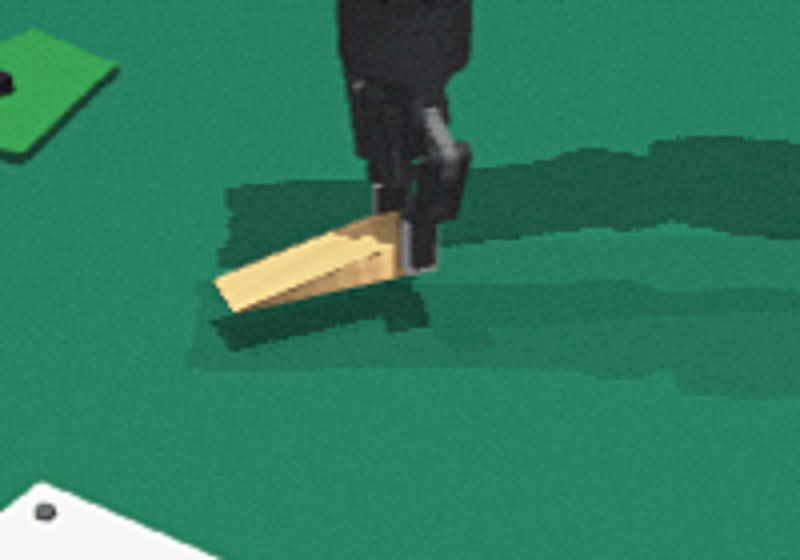

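```bash
python3 -m inch '[{"ax":0,"ay":0,"az":0,"tx":0,"ty":-4,"tz":0.2,"hand":2.5},{"ax":0,"ay":0,"az":0,"tx":0,"ty":-4,"tz":0.2,"hand":2.5},{"ax":0,"ay":0,"az":0,"tx":0,"ty":-4,"tz":0.2,"hand":2.5},{"ax":0,"ay":0,"az":0,"tx":0,"ty":-4,"tz":0.1,"hand":2.5},{"ax":0,"ay":0,"az":0,"tx":0,"ty":-4,"tz":0.1,"hand":2.5}]'
python3 -m inch '[{"ax":0,"ay":0,"az":0,"tx":0,"ty":-4,"tz":0.2,"hand":2.5},{"ax":0,"ay":0,"az":0,"tx":0,"ty":-4,"tz":0.2,"hand":2.5},{"ax":0,"ay":0,"az":0,"tx":0,"ty":-4.3,"tz":0.1,"hand":2.5},{"ax":9.3,"ay":0,"az":0,"tx":0,"ty":0,"tz":0,"hand":2.5},{"ax":0,"ay":0,"az":0,"tx":0,"ty":0,"tz":0,"hand":2.5}]'
python3 -m inch '[{"ax":0,"ay":0,"az":0,"tx":0,"ty":0,"tz":0,"hand":2.5}]'
python3 - <<'E'
from h import *
todo((.4475,.0366),.0275,-17.3)
for n in("scene","top"):
    im=robot.snapshot(n); cv2.imwrite(f"pics/{n}3.png",im[:,:,::-1])
E
```

```text
t: 4.12
position: [0.4337, -0.0837, 0.0561]
orientation: [-0.705, 0.049, 0.705, 0.049]
force: [0.3, -0.2, -0.4]
opening: 0.0348
t: 4.75
position: [0.4458, 0.0378, 0.056]
orientation: [-0.699, 0.106, 0.699, 0.106]
force: [-0.3, 0.3, -2.0]
opening: 0.0348
t: 4.88
position: [0.446, 0.0369, 0.0561]
orientation: [-0.699, 0.106, 0.699, 0.105]
force: [0.2, -0.4, -0.3]
opening: 0.035
t 4.88 pos [0.446  0.0369 0.0561] heading -17.17 down [-0. -0. -1.] F [ 0.2 -0.4 -0.3] open 0.035
need ax 0.1  tx 2.86 ty -0.02 tz -0.16
```

View pics/scene3.png

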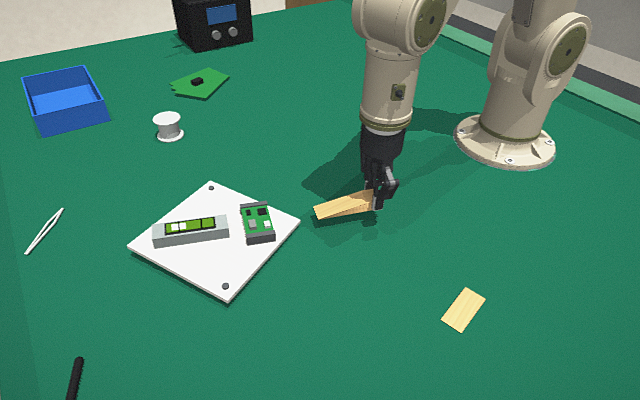

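View pics/top3.png

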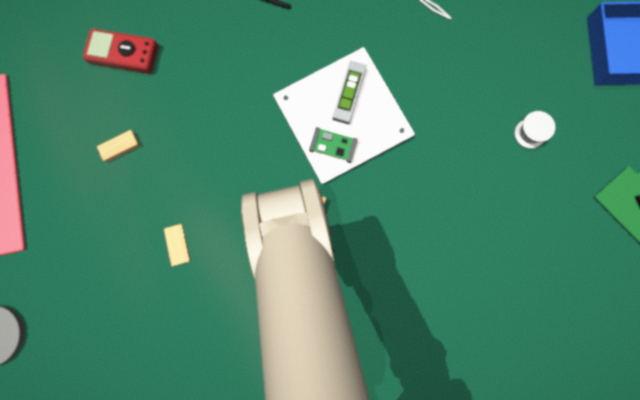

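```bash
python3 -m inch '[{"ax":0,"ay":0,"az":0,"tx":1.6,"ty":0,"tz":-0.1,"hand":2.5},{"ax":0,"ay":0,"az":0,"tx":1.2,"ty":0,"tz":0,"hand":2.5},{"ax":0,"ay":0,"az":0,"tx":0,"ty":0,"tz":0,"hand":2.5},{"ax":0,"ay":0,"az":0,"tx":0,"ty":0,"tz":0,"hand":2.5}]'
python3 - <<'E'
from h import *
todo((.543,.007),.0275,-17.3)
im=robot.snapshot("scene"); cv2.imwrite("pics/scene4.png",cv2.resize(im[150:270,200:400,::-1],None,fx=4,fy=4,interpolation=cv2.INTER_CUBIC))
E
```

```text
t: 5.48
position: [0.4467, 0.0371, 0.0277]
orientation: [-0.699, 0.106, 0.699, 0.106]
force: [-0.0, -0.8, 0.1]
opening: 0.0349
t 5.47 pos [0.4467 0.0371 0.0277] heading -17.3 down [-0.001  0.    -1.   ] F [-0.  -0.8  0.1] open 0.0349
need ax -0.0  tx 0.01 ty 0.01 tz -10.09
```

View pics/scene4.png

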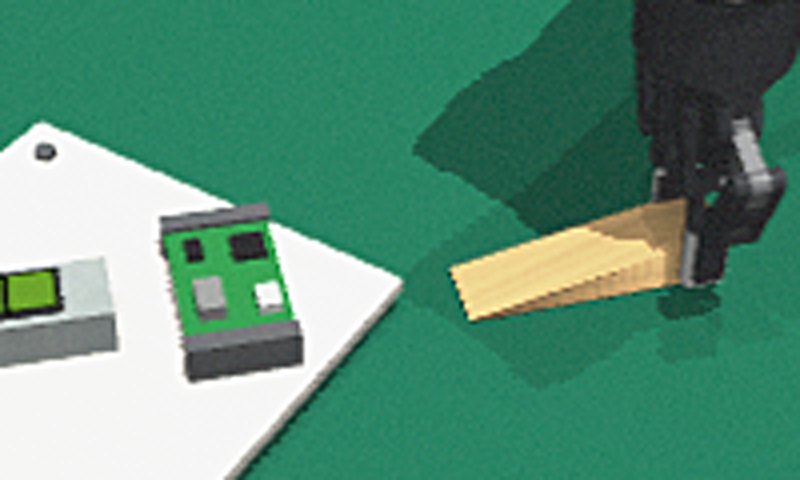

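Run:
```python
from h import *
a=ray("scene",(312.75,217),.003);b=ray("scene",(317.75,230),.0)
m=(a+b)/2;u=np.array([.9548,-.2974]);c=np.array([.588,-.005])
print(a,b,m); d=m[:2]-c; print("along",d@u,"lat",-d[0]*u[1]*-1*-1+d[1]*u[0], (d[1]*u[0]-d[0]*u[1]))
p=np.array([.4467,.0371]);print("tip from tcp",(m[:2]-p)@u)
```

```text
[ 0.55212747 -0.01408421  0.003     ] [0.56175899 0.01905522 0.        ] [0.55694323 0.00248551 0.0015    ]
along -0.03187919139324691 lat -0.0020891206310332906 -0.0020891206310332906
tip from tcp 0.11555458860675308
```

```bash
python3 -m inch '[{"ax":0,"ay":0,"az":0,"tx":0,"ty":0,"tz":-2,"hand":2.5},{"ax":0,"ay":0,"az":0,"tx":0,"ty":0,"tz":-2,"hand":2.5},{"ax":0,"ay":0,"az":0,"tx":0,"ty":0,"tz":-2,"hand":2.5},{"ax":0,"ay":0,"az":0,"tx":0,"ty":0,"tz":0,"hand":2.5},{"ax":0,"ay":0,"az":0,"tx":0,"ty":0,"tz":0,"hand":2.5}]'
python3 -m inch '[{"ax":0,"ay":0,"az":0,"tx":0,"ty":0,"tz":-0.6,"hand":2.5},{"ax":0,"ay":0,"az":0,"tx":0,"ty":0,"tz":-0.6,"hand":2.5},{"ax":0,"ay":0,"az":0,"tx":0,"ty":0,"tz":-0.6,"hand":2.5},{"ax":0,"ay":0,"az":0,"tx":0,"ty":0,"tz":-0.6,"hand":2.5},{"ax":0,"ay":0,"az":0,"tx":0,"ty":0,"tz":0,"hand":2.5}]'
python3 - <<'E'
from h import *
todo((.543,.007),.0275,-17.3)
im=robot.snapshot("scene"); cv2.imwrite("pics/scene5.png",cv2.resize(im[150:270,140:340,::-1],None,fx=4,fy=4,interpolation=cv2.INTER_CUBIC))
E
```

```text
t: 6.15
position: [0.5036, 0.0196, 0.028]
orientation: [-0.699, 0.106, 0.699, 0.106]
force: [-0.6, 0.6, -0.2]
opening: 0.0346
t: 6.78
position: [0.5284, 0.0119, 0.0285]
orientation: [0.7, -0.106, -0.699, -0.107]
force: [1.3, -0.0, -2.7]
opening: 0.0347
t 6.78 pos [0.5284 0.0119 0.0285] heading -17.34 down [ 0.001  0.    -1.   ] F [ 1.3 -0.  -2.7] open 0.0347
need ax -0.0  tx 0.10 ty 0.03 tz -1.54
```

View pics/scene5.png

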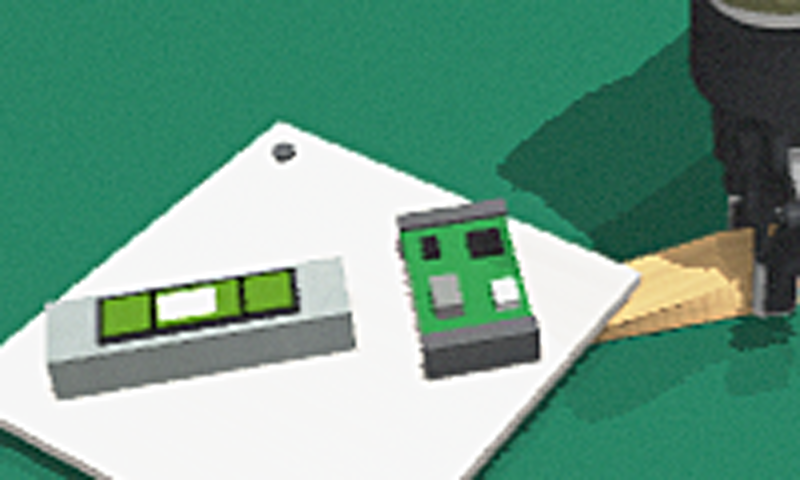

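The bubble is at zoomed columns 156–216, with the lines at 152 and 243. That's about +4.8 mm, already between the lines. I'll push about 8 mm more to centre it.

```bash
python3 -m inch '[{"ax":0,"ay":0,"az":0,"tx":0.05,"ty":0,"tz":-0.4,"hand":2.5},{"ax":0,"ay":0,"az":0,"tx":0.05,"ty":0,"tz":-0.4,"hand":2.5},{"ax":0,"ay":0,"az":0,"tx":0,"ty":0,"tz":0,"hand":2.5},{"ax":0,"ay":0,"az":0,"tx":0,"ty":0,"tz":0,"hand":2.5}]'
python3 - <<'E'
from h import *
todo((.543,.007),.0275,-17.3)
im=robot.snapshot("scene"); cv2.imwrite("pics/scene6.png",cv2.resize(im[150:270,140:340,::-1],None,fx=4,fy=4,interpolation=cv2.INTER_CUBIC))
E
```

```text
t: 7.32
position: [0.5354, 0.0097, 0.0275]
orientation: [0.699, -0.106, -0.699, -0.107]
force: [0.3, 0.2, -1.8]
opening: 0.0344
t 7.33 pos [0.5354 0.0097 0.0275] heading -17.32 down [ 0.001  0.    -1.   ] F [ 0.3  0.2 -1.8] open 0.0344
need ax -0.0  tx -0.00 ty 0.03 tz -0.81
```

View pics/scene6.png

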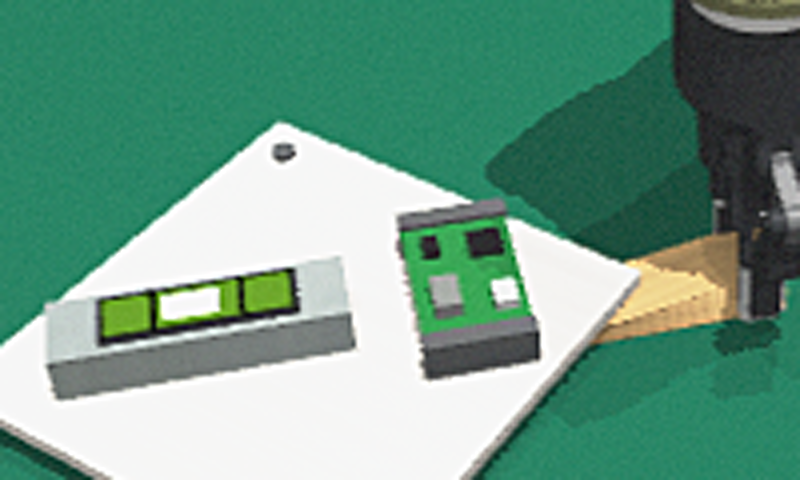

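The bubble's centre is now at about column 190 of a 197.5 middle, roughly +3 mm. I'd also lowered the wedge fully to the bench in that move. One more small push.

```bash
python3 -m inch '[{"ax":0,"ay":0,"az":0,"tx":0.04,"ty":0,"tz":-0.4,"hand":2.5},{"ax":0,"ay":0,"az":0,"tx":0,"ty":0,"tz":-0.4,"hand":2.5},{"ax":0,"ay":0,"az":0,"tx":0,"ty":0,"tz":0,"hand":2.5},{"ax":0,"ay":0,"az":0,"tx":0,"ty":0,"tz":0,"hand":2.5}]'
python3 - <<'E'
from h import *
todo((.543,.007),.0275,-17.3)
im=robot.snapshot("scene"); cv2.imwrite("pics/scene7.png",cv2.resize(im[150:270,140:340,::-1],None,fx=4,fy=4,interpolation=cv2.INTER_CUBIC))
E
```

```text
t: 7.88
position: [0.543, 0.0073, 0.0271]
orientation: [0.699, -0.106, -0.699, -0.107]
force: [0.8, -1.0, -2.2]
opening: 0.0349
t 7.88 pos [0.543  0.0073 0.0271] heading -17.32 down [ 0.001  0.    -1.   ] F [ 0.8 -1.  -2.2] open 0.0349
need ax -0.0  tx -0.04 ty 0.03 tz -0.01
```

View pics/scene7.png

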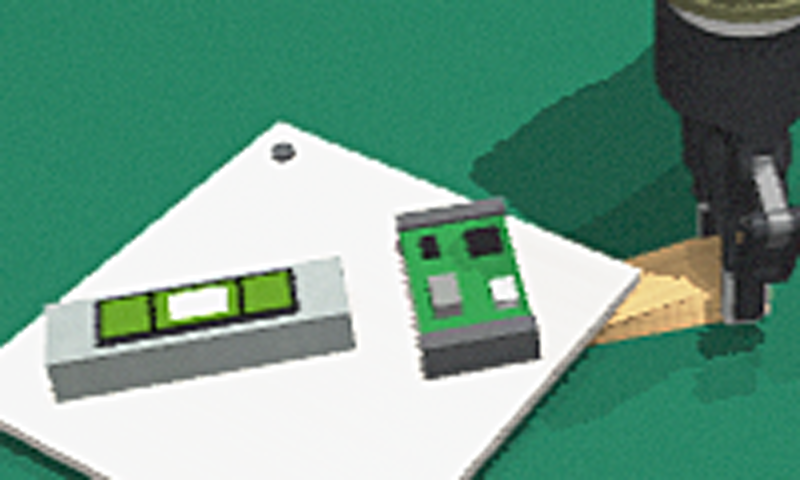

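The bubble spans 168–228, centred between the lines at about 198. I'll let go and look again before backing off.

```bash
python3 -m inch '[{"ax":0,"ay":0,"az":0,"tx":0,"ty":0,"tz":0,"hand":5},{"ax":0,"ay":0,"az":0,"tx":0,"ty":0,"tz":0,"hand":7},{"ax":0,"ay":0,"az":0,"tx":0,"ty":0,"tz":0,"hand":7},{"ax":0,"ay":0,"az":0,"tx":0,"ty":0,"tz":0,"hand":7},{"ax":0,"ay":0,"az":0,"tx":0,"ty":0,"tz":0,"hand":7}]'
python3 - <<'E'
from h import *
todo((.543,.007),.0275,-17.3)
im=robot.snapshot("scene"); cv2.imwrite("pics/scene8.png",cv2.resize(im[150:270,140:340,::-1],None,fx=4,fy=4,interpolation=cv2.INTER_CUBIC))
E
```

```text
t: 8.55
position: [0.5426, 0.0074, 0.027]
orientation: [0.699, -0.106, -0.699, -0.106]
force: [-0.3, -0.0, 0.0]
opening: 0.0699
t 8.55 pos [0.5426 0.0074 0.027 ] heading -17.31 down [ 0.  0. -1.] F [-0.3 -0.   0. ] open 0.0699
need ax -0.0  tx -0.05 ty 0.03 tz -0.05
```

View pics/scene8.png

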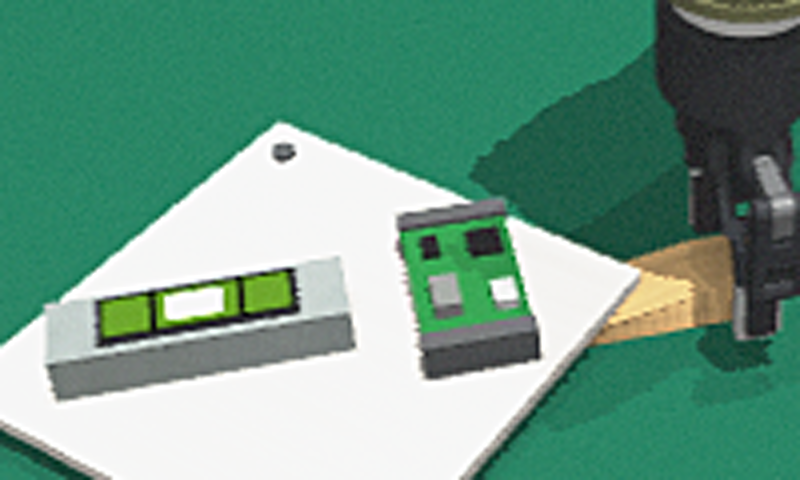

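The bubble has settled at 164–224, about +1.5 mm, well within the limit. I'll raise the gripper clear.

```bash
python3 -m inch '[{"ax":0,"ay":0,"az":0,"tx":-2,"ty":0,"tz":0,"hand":7},{"ax":0,"ay":0,"az":0,"tx":-4,"ty":0,"tz":0,"hand":7},{"ax":0,"ay":0,"az":0,"tx":-4,"ty":0,"tz":0,"hand":7},{"ax":0,"ay":0,"az":0,"tx":-4,"ty":0,"tz":0,"hand":7},{"ax":0,"ay":0,"az":0,"tx":0,"ty":0,"tz":0,"hand":7}]'
python3 -m inch '[{"ax":0,"ay":0,"az":0,"tx":0,"ty":0,"tz":0,"hand":7},{"ax":0,"ay":0,"az":0,"tx":0,"ty":0,"tz":0,"hand":7}]'
python3 - <<'E'
from h import *
todo((.543,.007),.0275,-17.3)
im=robot.snapshot("scene"); cv2.imwrite("pics/scene9.png",cv2.resize(im[150:270,140:340,::-1],None,fx=4,fy=4,interpolation=cv2.INTER_CUBIC))
cv2.imwrite("pics/scene9f.png",im[:,:,::-1])
E
```

```text
t: 9.22
position: [0.5447, 0.0076, 0.1707]
orientation: [0.701, -0.106, -0.697, -0.107]
force: [0.8, 0.1, -0.3]
opening: 0.0703
t: 9.48
position: [0.5418, 0.0073, 0.1656]
orientation: [-0.698, 0.107, 0.7, 0.106]
force: [-0.3, 0.4, 0.1]
opening: 0.07
t 9.47 pos [0.5418 0.0073 0.1656] heading -17.31 down [-0.002  0.    -1.   ] F [-0.3  0.4  0.1] open 0.07
need ax -0.0  tx 13.81 ty -0.01 tz -0.15
```

View pics/scene9.png

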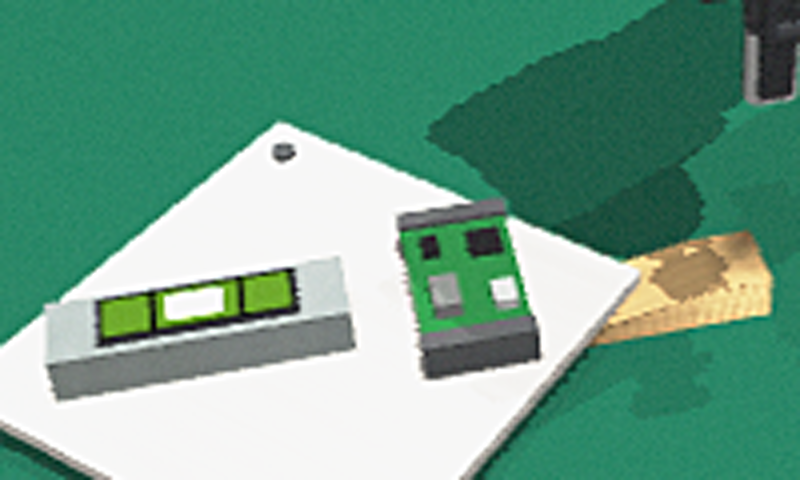

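View pics/scene9f.png

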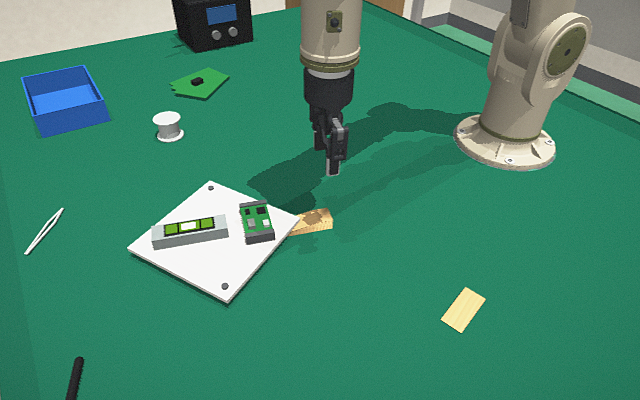

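The wedge lies flat under the corner with its heel at about (315,222). The bubble is still at zoomed columns 164–224 between lines at 152 and 243, and the gripper is clear. The thin wedge hasn't moved.

```bash
python3 -c "
from rig import robot
print(robot.sign_off())"
```

```text
the job is handed in; nothing more can be done
None
```

The platform is level: the long wedge is under the low corner, thin end first, and I handed the job in at about 9.5 s.

- **What I did:** I gripped the wedge by its heel, lined it up with the platform's diagonal and pushed it in with two small corrections. Then I let go and raised the gripper about 14 cm.
- **Level:** in the last picture the bubble sits between the two lines, about +1.5 mm from the middle (limit 7 mm). It read about 0 while gripped and settled by 1.5 mm on release.
- **Wedge:** it looks flat on the bench. From where the gripper let go, its middle is about 5 mm further in than the corner and within a few mm of the diagonal.
- **Clearance:** the gripper is clear of everything, and the small thin wedge appears where it was at the start.
- **Not checked:** I had no way to measure the contact force between wedge and platform. That the platform stayed level after release shows the wedge is carrying the corner.
- **Hiccups:** my first move command was refused for missing fields, so nothing moved. The first correction push moved the bubble less than expected because the wedge had been held about 1 mm off the bench; lowering it fixed that.

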